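# Line up the laboratory weights by size

### The job

Line up the four steel knob weights on the row of round cork pads, one standing in the middle of each pad, in order of size: the smallest on the pad next to the upright post, the largest on the pad at the other end. Set them down instead of dropping them, do not tip any over, and leave the white cup standing where it is.

Things in the scene. Friction and masses are not known exactly. Their poses are not given: they have to be found in the camera images.
- weight_s: the smallest of four loose stainless-steel laboratory weights: an upright cylinder 24 mm in diameter and 26 mm high, with a knob of 14.9 mm diameter on a narrower neck on top, 38 mm high in all, about 100 g. Origin: centre of its underside, z up its axis.
- weight_m: the second smallest of four loose stainless-steel laboratory weights: an upright cylinder 30 mm in diameter and 34 mm high, with a knob of 18.6 mm diameter on a narrower neck on top, 49 mm high in all, about 200 g. Origin: centre of its underside, z up its axis.
- weight_l: the second largest of four loose stainless-steel laboratory weights: an upright cylinder 38 mm in diameter and 42 mm high, with a knob of 23.6 mm diameter on a narrower neck on top, 60 mm high in all, about 400 g. Origin: centre of its underside, z up its axis.
- weight_xl: the largest of four loose stainless-steel laboratory weights: an upright cylinder 48 mm in diameter and 51 mm high, with a knob of 29.8 mm diameter on a narrower neck on top, 73 mm high in all, about 800 g. Origin: centre of its underside, z up its axis.
- pad_1: fixed round cork pad, 60 mm in diameter and 3 mm thick, number 1 of four in a straight row counted from the robot's left (+y) to its right; origin: centre of its underside, which lies on top of a fixed white board 12 mm thick, 85 mm wide and 470 mm long, so that the pad's top is 15 mm above the bench. Its y axis runs along the row (towards pad_1). Pads stand 95 mm apart. The pads look alike
- pad_2: fixed round cork pad, 60 mm in diameter and 3 mm thick, number 2 of four in a straight row counted from the robot's left (+y) to its right; origin: centre of its underside, which lies on top of a fixed white board 12 mm thick, 85 mm wide and 470 mm long, so that the pad's top is 15 mm above the bench. Its y axis runs along the row (towards pad_1). Pads stand 95 mm apart. The pads look alike
- pad_3: fixed round cork pad, 60 mm in diameter and 3 mm thick, number 3 of four in a straight row counted from the robot's left (+y) to its right; origin: centre of its underside, which lies on top of a fixed white board 12 mm thick, 85 mm wide and 470 mm long, so that the pad's top is 15 mm above the bench. Its y axis runs along the row (towards pad_1). Pads stand 95 mm apart. The pads look alike
- pad_4: fixed round cork pad, 60 mm in diameter and 3 mm thick, number 4 of four in a straight row counted from the robot's left (+y) to its right; origin: centre of its underside, which lies on top of a fixed white board 12 mm thick, 85 mm wide and 470 mm long, so that the pad's top is 15 mm above the bench. Its y axis runs along the row (towards pad_1). Pads stand 95 mm apart. The pads look alike
- post: fixed upright dark steel post with a ball on top, 12 mm thick (ball 18 mm, foot 24 mm), 55 mm high, on the white board about 68 mm beyond one end pad of the row: at some starts beside pad_1, at others beside pad_4. A flat 6 mm high steel disc without a post marks the other end. Origin: centre of its foot, on the board's top
- cup: loose white plastic cup, 52 mm across the mouth and 60 mm high, standing empty on the bench among the weights; not part of the job. Origin: centre of its underside
There are look-alikes about, which are no part of the job. What is shaped like the weight_l but purple is not meant. What is shaped like the weight_s but green is not meant.

How it is judged:
By the outcome, as a careful person would: the job done as asked, in the order asked, and still so for the second after the job is handed in, with the robot touching nothing.
It also fails if it takes over 99 s, if anything falls off the work surface, if the arm or the gripper's body presses on something with over 40 N, if the wrist force passes 120 N, or if a joint passes its speed limit or range.

### The arm

A 6-joint arm with a two-finger parallel gripper is mounted at the origin on the work surface. World frame = base frame: x ahead of the robot, y to its left, z up, the work surface at z = 0. Lengths are in m, angles in rad, forces in N, time in s.
With the tool pointing down it reaches from about 0.375 to 0.975 m from the base axis. Payload 3.8 kg.
Tool frame: the origin (TCP) lies midway between the tips of the shut fingers; the grasp point (between the pads) lies 19 mm behind it; z points along the fingers, y is the line along which they close (so a half turn about z gives the same grasp; the last joint's range is limited). The gripper opens to 85 mm and grips with 20 to 120 N. Pads are 22 mm wide; open, the fingers measure 114 mm over their backs; the gripper's body (76 mm by 85 mm) begins 54 mm behind the grasp point. The pads swing forward as they close: fully open they stand 13 mm farther back than shut.
Start: joints at [-0.037, 0.264, 1.604, -0, 1.274, -0.037], TCP at [0.675, -0, 0.231] pointing down, gripper open.
Joint ranges: [-2.63, 2.63], [-0.94, 2.18], [0.31, 2.57], [-1.31, 4.45], [0, 2.66], [-2.55, 2.55]. Speed limits (rad/s): [2.57, 2.57, 3.14, 3.14, 3.14, 3.14].

### API

Orientations are given as a rotation vector (axis times angle).
In Python, from workcell import bot gives the robot as it stands.
- The arm moves only by the tool jog_arm, never from a script. Its argument "motion" is a list of rows, each a list of 5 numbers: the opening, from -1 (shut) to 1 (fully open), then the shift along the tool's x, y, z in mm, then the turn about the tool's z in degrees. In form: [[claw, x, y, z, twist], ...]. A call has 1 to 10 rows; each row shifts and turns the commanded pose from where the row before left it, along the tool's axes as they then stand; what a row does not reach is not made up. A row lasts 1/12 s, in which the tool goes at most 41.7 mm and 7.16 degrees, less where a joint would pass 70% of its speed; a pose out of reach is approached as far as the arm can. A call with a gripper value outside its range is refused whole. The fingers move at their own pace and stop on an object; "force" is the grip in N (left out, the last holds). Time passes only in rows, so rows that do not move let the fingers close. It gives the time, the measured TCP pose, the force, the opening and the grip force at its end, in the units of the state.
- bot.read_state(): the state, without advancing time (a new reading comes with each control period).
- bot.read_camera(name): name is "scene" or "side" or "wrist"; returns (picture, depth): 480x640x3 uint8, red, green, blue; 480x640 float32, m along the optical axis (not along the pixel's ray), 0 where there is no reading.
- bot.get_calibration(name): a dict with "vfov" (degrees; the focal length in pixels is half the picture's height over the tangent of half this angle, whatever the lens; pixels are square), "cx", "cy" (the principal point, pixels), "rvec" (rotation vector, rad) and "tvec" (3), from world to camera coordinates, as OpenCV has them; the wrist camera has in their place "tool_from_camera" (4x4, takes a point from camera to tool coordinates, whose origin is the TCP and whose axes are the flange's). Camera axes: x right, y down, z forward; pixel columns grow to the right and rows downward; lengths in m; the calibration is good to about 2 mm. A picture is of the moment at which its call begins: read the wrist's pose just before it. get_calibration takes no time and is no camera call.
- bot.finish_job(): hands the job in; it is judged then, once.
The state is a dict: "time": time; "q": joint angles; "joint_vel": joint speeds; "joint_torque": joint torques, N m; "tool_pos": TCP position; "tcp_rot": TCP orientation; "wrist_force": force on the tool from outside, world axes, zero at the start; "torque": the same for the moment, N m; "width": opening from 0.0 (shut) to 1.0 (fully open); "grip_force": force on a finger pad.
Only numpy, scipy, OpenCV 4.12 (cv2) and the standard library are available. Lean on these libraries where they do the work, as an engineer would, in place of code of your own. Each camera call takes 0.05 s, during which the arm holds its last target. There are 200 camera calls.

## Working session

There is one attempt and no reset: what is moved stays moved. The work goes in short steps, Python scripts to look and compute and a tool call to move; the robot and the scene stay as the last step left them, time stands still between calls to the robot, and variables do not carry over. Pictures are saved under pics/ and viewed, at most 14 in all, crops included, and the job is handed in when it is done.

Besides the shell and the picture viewer there is one more tool, called after "Emit:" as a command line: name --pt "numbers of a row" for each row, then --argument value for the rest. jog_arm: Moves the arm, as the interface text tells. Its arguments: {"type":"object","properties":{"motion":{"type":"array"},"force":{"type":"number"}},"required":["motion"]}

```bash
mkdir -p pics; cat > h.py <<'E'
import numpy as np, cv2
from workcell import bot
from scipy.spatial.transform import Rotation as R
def snap(name,tag):
    s=bot.read_state(); im,d=bot.read_camera(name)
    np.savez(f'pics/{tag}.npz',im=im,d=d,pos=s['tool_pos'],rot=s['tcp_rot'])
    cv2.imwrite(f'pics/{tag}.png',im[:,:,::-1]); return im,d
def cam(name,tag):
    c=bot.get_calibration(name); z=np.load(f'pics/{tag}.npz')
    f=240/np.tan(np.radians(c['vfov'])/2)
    if 'rvec' in c:
        Rc=R.from_rotvec(np.ravel(c['rvec'])).as_matrix().T; o=-Rc@np.ravel(c['tvec'])
    else:
        T=np.array(c['tool_from_camera']); Rt=R.from_rotvec(z['rot']).as_matrix()
        Rc=Rt@T[:3,:3]; o=Rt@T[:3,3]+z['pos']
    return f,c['cx'],c['cy'],Rc,o
def ray(C,u,v):
    f,cx,cy,Rc,o=C; return o,Rc@np.array([(u-cx)/f,(v-cy)/f,1.])
def onz(C,u,v,z):
    o,d=ray(C,u,v); return o+d*(z-o[2])/d[2]
def proj(C,p):
    f,cx,cy,Rc,o=C; q=Rc.T@(np.array(p)-o); return cx+f*q[0]/q[2],cy+f*q[1]/q[2]
def cloud(C,d):
    f,cx,cy,Rc,o=C; v,u=np.mgrid[:480,:640]
    P=np.stack([(u-cx)/f*d,(v-cy)/f*d,d],-1)@Rc.T+o; P[d==0]=np.nan; return P
E
python3 - <<'E'
from h import *
for n in ['scene','side','wrist']:
    snap(n,n+'0'); C=cam(n,n+'0'); print(n,bot.get_calibration(n).keys(),C[0],C[4].round(3),C[3][:,2].round(3))
print(bot.read_state())
E
```

```text
scene dict_keys(['vfov', 'cx', 'cy', 'rvec', 'tvec']) 491.65899926500737 [0.845 0.407 0.689] [-0.37  -0.474 -0.799]
side dict_keys(['vfov', 'cx', 'cy', 'rvec', 'tvec']) 566.3503266679838 [0.369 0.665 0.486] [ 0.232 -0.811 -0.536]
wrist dict_keys(['vfov', 'cx', 'cy', 'tool_from_camera']) 390.26730073396874 [0.674 0.07  0.372] [-0.001 -0.275 -0.961]
{'time': 0.15, 'q': array([-3.68936214e-02,  2.64576935e-01,  1.60503943e+00, -2.82192620e-05,
        1.27370220e+00, -3.69024958e-02]), 'joint_vel': array([ 2.55875760e-03, -1.07205115e-03, -4.11864043e-03,  1.71156564e-03,
       -2.17108714e-05,  9.80889681e-04]), 'joint_torque': array([-4.44535381e-04, -5.15905774e+01, -3.67958951e+01, -2.06692371e-04,
        8.09489022e-03,  2.50629785e-05]), 'tool_pos': array([6.74444270e-01, 1.35801430e-05, 2.30261436e-01]), 'tcp_rot': array([-2.22054080e+00, -2.22057890e+00,  1.87528677e-03]), 'wrist_force': array([ 0.44200487, -0.259527  ,  0.50366399]), 'torque': array([ 0.01005077,  0.01093705, -0.00376529]), 'grip_force': 0.0, 'width': 0.9979302142947563}
```

View pics/scene0.png

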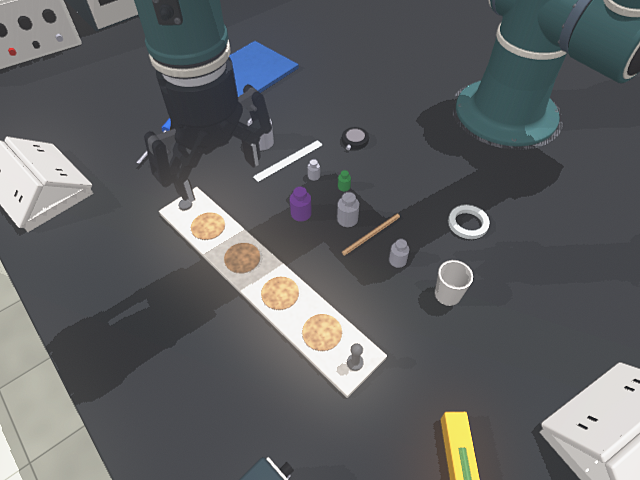

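View pics/side0.png

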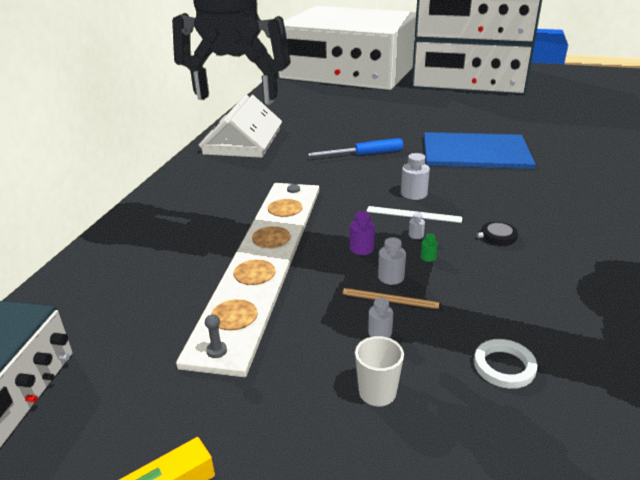

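View pics/wrist0.png

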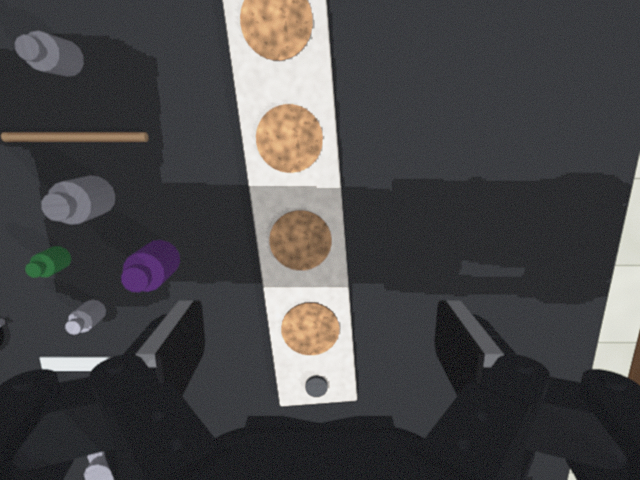

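Scene picture: the post is at (355,358), beside pad_1 (the +y end), and the flat disc is at (187,203).
Steel weights in the scene picture: s (314,169), m (399,252), l (347,208), xl (265,130), which is partly behind a finger.
Look-alikes: purple (301,203), green (344,180). The cup at (453,282) is to be left alone.
Side picture: s (417,225), m (380,318), l (392,262), xl (415,177), purple (362,233), green (429,247).

```bash
cat > m.py <<'E'
from h import *
from scipy.optimize import least_squares
def tri(rays):
    A=0;b=0
    for o,d in rays:
        d=d/np.linalg.norm(d);M=np.eye(3)-np.outer(d,d);A=A+M;b=b+M@o
    p=np.linalg.solve(A,b); return p,[np.linalg.norm(np.cross(p-o,d/np.linalg.norm(d)))*1e3 for o,d in rays]
def pads(im):
    h=cv2.cvtColor(im,cv2.COLOR_RGB2HSV); m=cv2.inRange(h,(5,70,50),(22,255,255))
    m=cv2.morphologyEx(m,cv2.MORPH_CLOSE,np.ones((5,5)))
    out=[]
    for c in cv2.findContours(m,0,2)[0]:
        if cv2.contourArea(c)>300:
            e=cv2.fitEllipse(cv2.convexHull(c))
            if e[1][0]/e[1][1]>.4: out.append(e[0])
    return out
def circ(p,r=None):
    if r: f=lambda q:np.hypot(*(p-q).T)-r; return least_squares(f,p.mean(0),loss='soft_l1',f_scale=.001).x
E
python3 - <<'E'
from m import *
P={}
for n in ['scene','side']:
    z=np.load(f'pics/{n}0.npz');C=cam(n,n+'0');P[n]=pads(z['im'])
    for e in P[n]: print(n,np.round(e,1),onz(C,*e,.015).round(4))
    X=cloud(C,z['d'])
    W={'scene':dict(s=(314,169),m=(399,252),l=(347,208),xl=(265,135),pur=(301,203),gr=(344,180),cup=(453,282),post=(355,355)),
       'side':dict(s=(417,225),m=(380,318),l=(392,262),xl=(415,177),pur=(362,233),gr=(429,247),cup=(378,372),post=(213,335))}[n]
    print('bench z',np.nanmedian(X[300:340,150:200,2]))
    for k,(u,v) in W.items():
        c=X[v,u]; q=X[v-45:v+45,u-45:u+45].reshape(-1,3); q=q[np.hypot(*(q-c)[:,:2].T)<.03]; q=q[q[:,2]>.008]
        t=np.percentile(q[:,2],97); top=q[abs(q[:,2]-t)<.003]
        print(n,k,'top',round(t,4),len(top),((top.max(0)+top.min(0))/2).round(4),np.round(proj(C,np.median(top,0)),0))
E
```

```text
scene [321.6 332. ] [0.6398 0.1536 0.015 ]
scene [279.5 292.8] [0.6484 0.0594 0.015 ]
scene [241.6 257.4] [ 0.6569 -0.0354  0.015 ]
scene [207.4 225.6] [ 0.6657 -0.1297  0.015 ]
bench z -0.00028757960693370777
scene s top 0.0385 37 [ 0.4387 -0.1146  0.0378] [313. 162.]
scene m top 0.0495 83 [0.4525 0.1267 0.0487] [401. 244.]
scene l top 0.0604 112 [0.4589 0.0063 0.0599] [348. 197.]
scene xl top 0.0471 4 [ 0.4425 -0.2456  0.0484] [271. 124.]
scene pur top 0.0608 104 [ 0.5156 -0.0572  0.0602] [300. 192.]
scene gr top 0.0381 40 [ 0.4129 -0.0564  0.0379] [345. 173.]
scene cup top 0.06 102 [0.4287 0.2228 0.0591] [459. 264.]
scene post top 0.0648 92 [0.6325 0.2207 0.0647] [357. 348.]
side [233.7 314.3] [0.6392 0.1533 0.015 ]
side [253.9 271.7] [0.6481 0.0588 0.015 ]
side [270.6 236.6] [ 0.657  -0.0361  0.015 ]
side [284.5 207.3] [ 0.6661 -0.131   0.015 ]
bench z 0.0011326691285376
side s top 0.0391 48 [ 0.439  -0.1145  0.0384] [418. 216.]
side m top 0.0504 127 [0.4526 0.1268 0.0494] [381. 303.]
side l top 0.0613 142 [0.4588 0.0058 0.0604] [393. 243.]
side xl top 0.0743 95 [ 0.4617 -0.2527  0.0738] [417. 158.]
side pur top 0.0613 109 [ 0.5155 -0.0566  0.061 ] [362. 216.]
side gr top 0.0392 52 [ 0.4126 -0.0562  0.0384] [430. 236.]
side cup top 0.0612 183 [0.4358 0.2393 0.0608] [379. 367.]
side post top 0.066 97 [0.6323 0.2216 0.0658] [211. 319.]
```

```bash
python3 - <<'E'
from m import *
z=np.load('pics/wrist0.npz');C=cam('wrist','wrist0')
Pw=sorted(pads(z['im']),key=lambda e:e[1])
for e in Pw: print(np.round(e,1),onz(C,*e,.015).round(4))
Ps={n:sorted(pads(np.load(f'pics/{n}0.npz')['im']),key=lambda e:-e[1]) for n in ['scene','side']}
for i in range(4): print('pad tri',*[np.round(x,4) for x in tri([ray(cam(n,n+'0'),*Ps[n][i]) for n in Ps])])
for k,a,b in [('s',(313,162),(418,216)),('m',(401,244),(381,303)),('l',(348,197),(393,243))]:
    print(k,*[np.round(x,4) for x in tri([ray(cam('scene','scene0'),*a),ray(cam('side','side0'),*b)])])
C=cam('side','side0')
for k,p in dict(rulerL=(368,210),rulerR=(462,218),stickL=(344,292),stickR=(438,304),disc=(293,188)).items(): print(k,onz(C,*p,.004).round(3))
X=cloud(cam('wrist','wrist0'),z['d'])
for k,(u,v) in dict(l=(60,207),m=(33,47),s=(75,323)).items():
    q=X[v-30:v+30,max(0,u-30):u+30].reshape(-1,3);t=np.nanpercentile(q[:,2],97);top=q[abs(q[:,2]-t)<.004]
    print(k,((top.max(0)+top.min(0))/2).round(4),t)
im=np.load('pics/side0.npz')['im'][140:350,330:470]
cv2.imwrite('pics/crop1.png',cv2.resize(im,(400,600),interpolation=2)[:,:,::-1])
E
```

```text
[275.9  19.1] [0.6375 0.1539 0.015 ]
[289. 138.] [0.6462 0.0592 0.015 ]
[300.  239.9] [ 0.6548 -0.0352  0.015 ]
[309.8 328.5] [ 0.6636 -0.1294  0.015 ]
pad tri [0.6395 0.1533 0.0146] [0.2745 0.2745]
pad tri [0.6482 0.0591 0.015 ] [0.2713 0.2713]
pad tri [ 0.6568 -0.0353  0.0154] [0.1931 0.1931]
pad tri [ 0.6657 -0.1293  0.0157] [0.2604 0.2604]
s [ 0.4384 -0.117   0.0362] [0.0401 0.0401]
m [0.4532 0.1275 0.0487] [0.6771 0.6771]
l [0.459  0.0045 0.0584] [0.1122 0.1122]
rulerL [ 0.529 -0.174  0.004]
rulerR [ 0.371 -0.183  0.004]
stickL [0.515 0.06  0.004]
stickR [0.387 0.055 0.004]
disc [ 0.681 -0.223  0.004]
l [0.4581 0.0055 0.0595] 0.06043590721912004
m [0.4515 0.1264 0.0483] 0.04919374921857166
s [ 0.4377 -0.1159  0.0364] 0.037497564486619846
```

View pics/crop1.png

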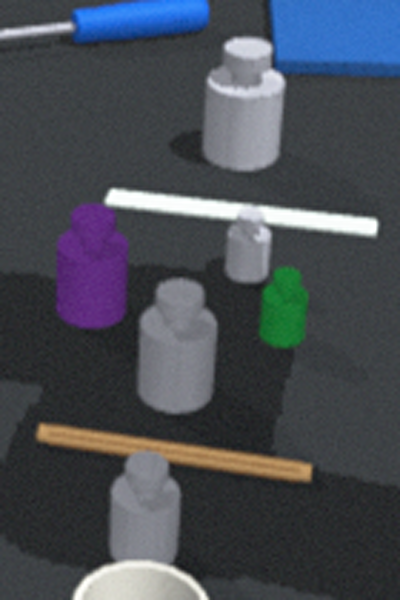

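Emit:
jog_arm --pt "1 -15 -30 0 0" --pt "1 -15 -30 0 0" --pt "1 -15 -30 0 0" --pt "1 -15 -30 0 0" --pt "1 -15 -30 0 0" --pt "1 -15 -30 0 0" --pt "1 -15 -30 0 0" --pt "1 -10 -25 0 0" --pt "1 0 0 0 0" --force 50

```text
time: 0.9
tool_pos: [0.4356, -0.116, 0.2305]
tcp_rot: [-2.223, -2.218, 0.004]
wrist_force: [-1.5, 0.9, 0.9]
width: 1.002
grip_force: 0.0
```

The crop shows the steel weights at xl (243,115), s (248,245), l (177,350) and m (147,510), with purple at (93,270) and green at (285,310). That confirms the choice. I'll take s first.

Emit:
jog_arm --pt "1 0 2.5 30 0" --pt "1 0 0 30 0" --pt "1 0 0 30 0" --pt "1 0 0 30 0" --pt "1 0 0 25 0" --pt "1 0 0 5 0" --pt "1 0 0 0 0" --pt "1 0 0 0 0"

```text
time: 1.57
tool_pos: [0.4433, -0.115, 0.082]
tcp_rot: [2.221, 2.221, 0.0]
wrist_force: [0.6, -0.4, -0.0]
width: 1.0
grip_force: 0.0
```

```bash
python3 - <<'E'
from m import *
print(bot.read_state()['tool_pos']); snap('wrist','w1')
E
```

```text
[ 0.44330198 -0.11504317  0.08195977]
```

View pics/w1.png

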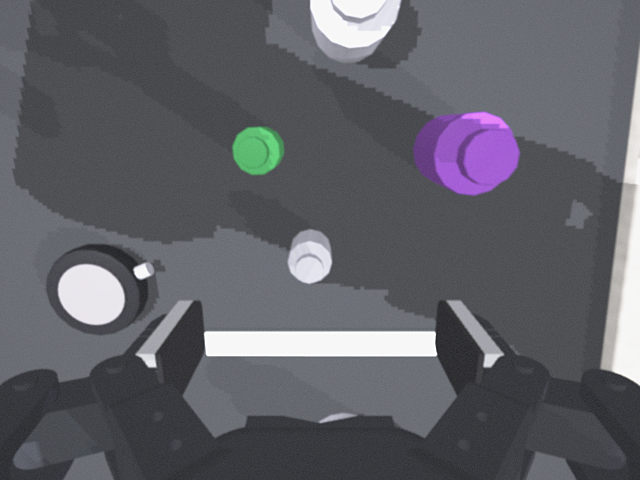

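The wrist picture shows s at (310,262), between the fingers but a little to the left of their midline. Green is at (257,150) and purple at (470,153), both clear of the fingers.

```bash
python3 - <<'E'
from m import *
C=cam('wrist','w1');z=np.load('pics/w1.npz');X=cloud(C,z['d'])
print(onz(C,309,267,.038),onz(C,311,258,.0265))
q=X[225:300,270:350].reshape(-1,3)
top=q[q[:,2]>.034];print('knob',(top.max(0)+top.min(0))/2,top.max(0)-top.min(0),np.median(top[:,2]))
b=q[q[:,2]>.01];print('body',(b.max(0)+b.min(0))/2,b.max(0)-b.min(0))
E
```

```text
[ 0.43727077 -0.11428364  0.038     ] [ 0.43806913 -0.11342565  0.0265    ]
knob [ 0.4367081  -0.11555058  0.0369898 ] [0.01436905 0.01424047 0.0058607 ] 0.03776092756427593
body [ 0.43696739 -0.11542668  0.02497104] [0.02384127 0.02316335 0.02989823]
```

Emit:
jog_arm --pt "1 0 -5.5 20 0" --pt "1 0 0 25 0" --pt "1 0 0 20 0" --pt "1 0 0 8 0" --pt "1 0 0 4 0" --pt "1 0 0 0 0" --pt "1 0 0 0 0"

```text
time: 2.2
tool_pos: [0.4385, -0.1155, 0.0057]
tcp_rot: [2.22, 2.22, 0.002]
wrist_force: [1.3, -0.2, 0.0]
width: 1.0
grip_force: 0.0
```

Emit:
jog_arm --pt "1 0 0 2.5 0" --pt "0 0 0 0 0" --pt "-0.3 0 0 0 0" --pt "-0.5 0 0 0 0" --pt "-1 0 0 0 0" --pt "-1 0 0 0 0" --pt "-1 0 0 0 0" --pt "-1 0 0 0 0" --pt "-1 0 0 0 0" --force 40

```text
time: 2.95
tool_pos: [0.4372, -0.1151, 0.0021]
tcp_rot: [2.221, 2.221, 0.0]
wrist_force: [-0.6, 0.5, 4.6]
width: 0.265
grip_force: 39.1
```

Emit:
jog_arm --pt "-1 0 0 -10 0" --pt "-1 0 0 -30 0" --pt "-1 0 0 -35 0" --pt "-1 0 0 -35 0" --pt "-1 10 8 0 0" --pt "-1 20 15 0 0" --pt "-1 28 20 0 0" --pt "-1 28 20 0 0" --pt "-1 28 20 0 0" --pt "-1 28 20 0 0"

```text
time: 3.78
tool_pos: [0.5404, 0.0283, 0.1121]
tcp_rot: [2.222, 2.221, -0.0]
wrist_force: [0.5, -0.9, -1.0]
width: 0.264
grip_force: 39.4
```

Emit:
jog_arm --pt "-1 28 20 0 0" --pt "-1 28 20 0 0" --pt "-1 28 20 0 0" --pt "-1 25 20 0 0" --pt "-1 17 17 0 0" --pt "-1 0 0 0 0" --pt "-1 0 0 0 0" --pt "-1 0 0 0 0"

```text
time: 4.45
tool_pos: [0.636, 0.1526, 0.1113]
tcp_rot: [-2.221, -2.221, 0.003]
wrist_force: [-1.0, -0.4, -0.8]
width: 0.265
grip_force: 39.5
```

```bash
python3 - <<'E'
from m import *
print({k:np.round(v,4) for k,v in bot.read_state().items() if k in('tool_pos','time','width','grip_force','wrist_force')})
for n in ['scene','side','wrist']: snap(n,n+'2')
for n in ['scene','side']:
    C=cam(n,n+'2');print(n,[onz(C,*e,.015).round(4) for e in pads(np.load(f'pics/{n}2.npz')['im'])])
a=np.load('pics/side2.npz')['im'][130:370,130:400]; cv2.imwrite('pics/crop2.png',cv2.resize(a,(640,570))[:,:,::-1])
E
```

```text
{'time': np.float64(4.45), 'tool_pos': array([0.636 , 0.1526, 0.1113]), 'wrist_force': array([-0.9703, -0.3933, -0.7739]), 'grip_force': np.float64(39.4835), 'width': np.float64(0.2655)}
scene [array([0.6035, 0.3833, 0.015 ]), array([0.6398, 0.1537, 0.015 ]), array([0.6493, 0.0592, 0.015 ]), array([ 0.6571, -0.0352,  0.015 ]), array([ 0.6658, -0.1297,  0.015 ])]
side [array([0.6393, 0.1534, 0.015 ]), array([0.6481, 0.0588, 0.015 ]), array([ 0.657 , -0.0363,  0.015 ]), array([ 0.6662, -0.1309,  0.015 ])]
```

View pics/crop2.png

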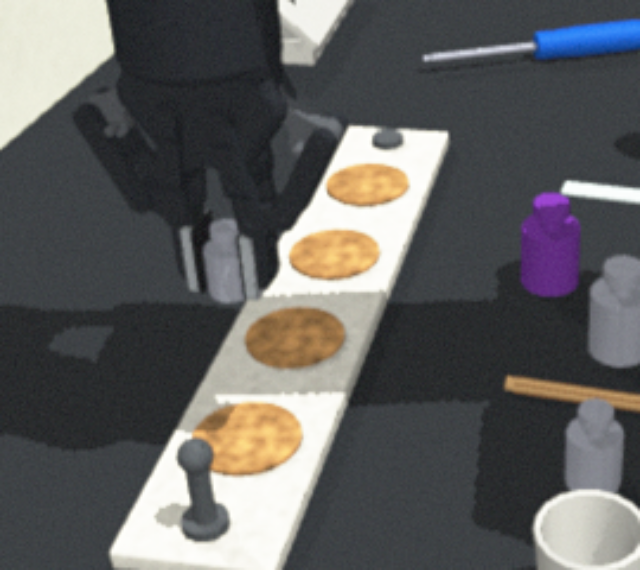

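Weight s hangs straight in the gripper at crop pixel (230,262), above and beyond pad_1 at (250,437) in this view. I'll lower it.

Emit:
jog_arm --pt "-1 1 2 25 0" --pt "-1 0 0 30 0" --pt "-1 0 0 20 0" --pt "-1 0 0 10 0" --pt "-1 0 0 4 0" --pt "-1 0 0 0 0" --pt "-1 0 0 0 0" --pt "-1 0 0 0 0"

```text
time: 5.27
tool_pos: [0.6406, 0.1542, 0.0248]
tcp_rot: [2.22, 2.22, 0.004]
wrist_force: [-0.4, 0.4, -0.8]
width: 0.264
grip_force: 39.5
```

Emit:
jog_arm --pt "-1 0 -1.5 3 0" --pt "-1 0 0 1.5 0" --pt "-1 0 0 1 0" --pt "-1 0 0 0 0" --pt "-1 0 0 0 0"

```text
time: 5.68
tool_pos: [0.6374, 0.1541, 0.0173]
tcp_rot: [-2.221, -2.222, 0.0]
wrist_force: [0.4, -0.0, -1.8]
width: 0.264
grip_force: 39.5
```

Emit:
jog_arm --pt "-1 0 0 0.7 0" --pt "-1 0 0 0 0" --pt "-1 0 0 0 0"

```text
time: 5.93
tool_pos: [0.6376, 0.1541, 0.0172]
tcp_rot: [2.221, 2.221, 0.0]
wrist_force: [-1.6, -1.0, 3.8]
width: 0.271
grip_force: 39.8
```

Emit:
jog_arm --pt "-0.4 0 0 0 0" --pt "-0.3 0 0 0 0" --pt "-0.1 0 0 0 0" --pt "0.2 0 0 0 0" --pt "0.2 0 0 0 0" --pt "0.2 0 0 -20 0" --pt "0.2 0 0 -40 0" --pt "0.5 0 0 -40 0" --pt "1 0 0 0 0"

```text
time: 6.68
tool_pos: [0.6436, 0.1553, 0.1263]
tcp_rot: [2.215, 2.216, 0.02]
wrist_force: [1.3, 0.2, 2.5]
width: 0.862
grip_force: 0.0
```

```bash
cat > chk.py <<'E'
import sys
from m import *
tag=sys.argv[1]; k=int(sys.argv[2]); H=float(sys.argv[3])+.015
pc=np.array([[.6395,.1535],[.6483,.059],[.6569,-.0356],[.6660,-.1300]])[k]
print(bot.read_state()['tool_pos'].round(4))
for n in ['scene','side','wrist']:
    im,d=snap(n,n+tag);C=cam(n,n+tag);X=cloud(C,d).reshape(-1,3)
    q=X[(np.hypot(*(X[:,:2]-pc).T)<.05)&(X[:,2]>H-.004)&(X[:,2]<H+.004)]
    if len(q)>10: print(n,'knob top',((q.max(0)+q.min(0))/2).round(4),'d from pad mm',(((q.max(0)+q.min(0))/2)[:2]-pc).round(4)*1e3,len(q))
    for e in pads(im): print('   pad',onz(C,*e,.015).round(4))
E
python3 chk.py 3 0 .038
python3 -c "
import cv2;a=cv2.imread('pics/wrist3.png');cv2.imwrite('pics/w3v.png',a)"
```

```text
[0.6436 0.1553 0.1263]
scene knob top [0.6383 0.1536 0.0519] d from pad mm [-1.2  0.1] 77
   pad [0.6035 0.3833 0.015 ]
   pad [0.6398 0.1536 0.015 ]
   pad [ 0.6571 -0.0352  0.015 ]
   pad [ 0.6658 -0.1297  0.015 ]
side knob top [0.6379 0.1534 0.0523] d from pad mm [-1.6 -0.1] 99
   pad [0.6393 0.1535 0.015 ]
   pad [0.648  0.0589 0.015 ]
   pad [ 0.6558 -0.0363  0.015 ]
   pad [ 0.665  -0.1309  0.015 ]
wrist knob top [0.6368 0.1532 0.0521] d from pad mm [-2.7 -0.3] 520
   pad [0.6453 0.0604 0.015 ]
   pad [0.6367 0.1543 0.015 ]
```

View pics/w3v.png

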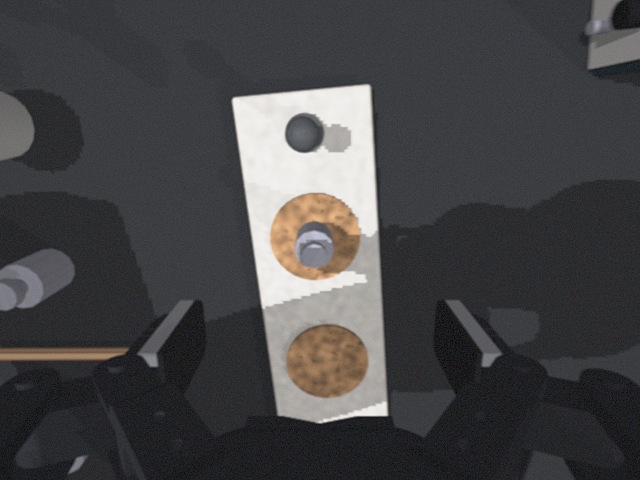

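Weight s stands upright on pad_1 at (314,240), within about 1.5 mm of the centre. The post is at (304,132). Next is m.

Emit:
jog_arm --pt "1 0 -10 0 0" --pt "1 -3 -25 0 0" --pt "1 -5 -30 0 0" --pt "1 -5 -30 0 0" --pt "1 -5 -30 0 0" --pt "1 -5 -30 0 0" --pt "1 -4.3 -20.7 0 0" --pt "1 0 -10 0 0" --pt "1 0 0 0 0" --pt "1 0 0 0 0"

```text
time: 7.67
tool_pos: [0.4515, 0.1268, 0.1159]
tcp_rot: [-2.221, -2.222, 0.0]
wrist_force: [0.6, 0.7, 0.3]
width: 1.004
grip_force: 0.0
```

Emit:
jog_arm --pt "1 0 0 20 0" --pt "1 0 0 16 0" --pt "1 0 0 0 0" --pt "1 0 0 0 0" --pt "1 0 0 0 0"

```text
time: 8.08
tool_pos: [0.4531, 0.1269, 0.0811]
tcp_rot: [2.221, 2.221, 0.001]
wrist_force: [-0.1, -0.7, 0.1]
width: 1.004
grip_force: 0.0
```

```bash
cat > near.py <<'E'
import sys
from m import *
tag,H=sys.argv[1],float(sys.argv[2]); s=bot.read_state(); p=s['tool_pos']
im,d=snap('wrist',tag);X=cloud(cam('wrist',tag),d).reshape(-1,3)
q=X[(np.hypot(*(X[:,:2]-p[:2]).T)<.035)&(abs(X[:,2]-H)<.004)]
c=(q.max(0)+q.min(0))/2
print('tcp',p.round(4),'knob',c.round(4),(q.max(0)-q.min(0)).round(4),'move tool x,y mm',((c-p)[[1,0]]*1e3).round(1),'z',np.median(q[:,2]).round(4))
E
python3 near.py w4 .049
```

```text
tcp [0.4531 0.1269 0.0811] knob [0.4509 0.1272 0.0478] [0.0179 0.0183 0.0056] move tool x,y mm [ 0.2 -2.2] z 0.0487
```

Emit:
jog_arm --pt "1 0.3 -1 20 0" --pt "1 0 0 25 0" --pt "1 0 0 20 0" --pt "1 0 0 8 0" --pt "1 0 0 3 0" --pt "1 0 0 0 0" --pt "1 0 0 0 0"

```text
time: 8.72
tool_pos: [0.4521, 0.1273, 0.0057]
tcp_rot: [2.221, 2.221, 0.003]
wrist_force: [0.6, 1.2, -0.5]
width: 1.002
grip_force: 0.0
```

Emit:
jog_arm --pt "0.4 0 0 0 0" --pt "0 0 0 0 0" --pt "-0.2 0 0 0 0" --pt "-0.5 0 0 0 0" --pt "-1 0 0 0 0" --pt "-1 0 0 0 0" --pt "-1 0 0 0 0" --pt "-1 0 0 0 0" --force 50

```text
time: 9.38
tool_pos: [0.4514, 0.1271, 0.0053]
tcp_rot: [2.221, 2.221, 0.001]
wrist_force: [-2.1, -0.5, 5.2]
width: 0.333
grip_force: 49.1
```

Emit:
jog_arm --pt "-1 0 0 -10 0" --pt "-1 0 0 -30 0" --pt "-1 0 0 -30 0" --pt "-1 0 0 -30 0" --pt "-1 -3 8 0 0" --pt "-1 -7 20 0 0" --pt "-1 -10 28 0 0" --pt "-1 -10 28 0 0" --pt "-1 -10 28 0 0" --pt "-1 -10 28 0 0"

```text
time: 10.22
tool_pos: [0.5912, 0.0762, 0.1034]
tcp_rot: [-2.221, -2.221, 0.002]
wrist_force: [0.6, 0.5, -1.5]
width: 0.34
grip_force: 49.8
```

Emit:
jog_arm --pt "-1 -10 28 0 0" --pt "-1 -5 18 0 0" --pt "-1 -2.8 10.8 0 0" --pt "-1 0 0 20 0" --pt "-1 0 0 30 0" --pt "-1 0 0 20 0" --pt "-1 0 0 8 0" --pt "-1 0 0 0 0" --pt "-1 0 0 0 0" --pt "-1 0 0 0 0"

```text
time: 11.05
tool_pos: [0.6487, 0.0594, 0.0281]
tcp_rot: [2.22, 2.221, 0.003]
wrist_force: [0.3, -1.2, -1.0]
width: 0.336
grip_force: 49.8
```

Emit:
jog_arm --pt "-1 0 0 3 0" --pt "-1 0 0 2 0" --pt "-1 0 0 1 0" --pt "-1 0 0 0.7 0" --pt "-1 0 0 0 0" --pt "-1 0 0 0 0" --pt "-1 0 0 0 0"

```text
time: 11.63
tool_pos: [0.6479, 0.0592, 0.0203]
tcp_rot: [2.221, 2.221, 0.001]
wrist_force: [-0.0, 0.4, 0.7]
width: 0.336
grip_force: 50.1
```

Emit:
jog_arm --pt "-1 0 0 0.7 0" --pt "-1 0 0 0 0" --pt "-1 0 0 0 0"

```text
time: 11.88
tool_pos: [0.6479, 0.0592, 0.0203]
tcp_rot: [2.221, 2.221, 0.0]
wrist_force: [-2.7, 0.1, 5.8]
width: 0.332
grip_force: 50.4
```

Emit:
jog_arm --pt "-0.3 0 0 0 0" --pt "-0.15 0 0 0 0" --pt "0 0 0 0 0" --pt "0.3 0 0 0 0" --pt "0.3 0 0 0 0" --pt "0.3 0 0 -20 0" --pt "0.3 0 0 -40 0" --pt "0.5 0 0 -40 0" --pt "1 0 0 0 0" --pt "1 0 0 0 0"

```text
time: 12.72
tool_pos: [0.6508, 0.0594, 0.1234]
tcp_rot: [2.218, 2.218, 0.009]
wrist_force: [-1.1, 0.1, -0.5]
width: 0.988
grip_force: 0.0
```

```bash
python3 chk.py 5 1 .049
```

```text
[0.6508 0.0594 0.1234]
scene knob top [0.6485 0.059  0.0631] d from pad mm [0.2 0. ] 110
   pad [0.6035 0.3833 0.015 ]
   pad [0.6398 0.1536 0.015 ]
   pad [0.6483 0.0591 0.015 ]
   pad [ 0.6659 -0.1301  0.015 ]
side knob top [0.6486 0.06   0.0632] d from pad mm [0.3 1. ] 107
   pad [0.6392 0.1535 0.015 ]
   pad [0.6481 0.0588 0.015 ]
   pad [ 0.6569 -0.0361  0.015 ]
   pad [ 0.6662 -0.1311  0.015 ]
wrist knob top [0.6472 0.0593 0.0629] d from pad mm [-1.1  0.3] 894
   pad [ 0.6543 -0.0343  0.015 ]
   pad [0.6457 0.0598 0.015 ]
   pad [0.637 0.154 0.015]
```

Weight m is within 1 mm of pad_2's centre. Next is l.

Emit:
jog_arm --pt "1 0 -10 0 0" --pt "1 -8 -25 0 0" --pt "1 -9 -30 0 0" --pt "1 -9 -30 0 0" --pt "1 -9 -30 0 0" --pt "1 -9 -30 0 0" --pt "1 -9.2 -24.6 10 0" --pt "1 0 -10 20 0" --pt "1 0 0 0 0" --pt "1 0 0 0 0"

```text
time: 13.7
tool_pos: [0.4552, 0.0061, 0.0872]
tcp_rot: [-2.219, -2.218, 0.005]
wrist_force: [0.1, 0.7, -0.0]
width: 1.0
grip_force: 0.0
```

Emit:
jog_arm --pt "1 0 0 0 0" --pt "1 0 0 0 0" --pt "1 0 0 0 0"

```text
time: 13.95
tool_pos: [0.4598, 0.0061, 0.0902]
tcp_rot: [2.22, 2.221, 0.002]
wrist_force: [0.4, 0.4, -0.0]
width: 0.998
grip_force: 0.0
```

```bash
python3 near.py w6 .060
```

```text
tcp [0.4598 0.0061 0.0902] knob [0.4571 0.006  0.0589] [0.0234 0.0234 0.0058] move tool x,y mm [-0.1 -2.6] z 0.0598
```

Emit:
jog_arm --pt "1 0 -0.8 20 0" --pt "1 0 0 25 0" --pt "1 0 0 25 0" --pt "1 0 0 9 0" --pt "1 0 0 4 0" --pt "1 0 0 0 0" --pt "1 0 0 0 0"

```text
time: 14.58
tool_pos: [0.4583, 0.006, 0.0071]
tcp_rot: [2.221, 2.221, 0.001]
wrist_force: [-1.0, -0.4, -0.5]
width: 1.004
grip_force: 0.0
```

Emit:
jog_arm --pt "0.6 0 0 0 0" --pt "0.2 0 0 0 0" --pt "0 0 0 0 0" --pt "-0.2 0 0 0 0" --pt "-1 0 0 0 0" --pt "-1 0 0 0 0" --pt "-1 0 0 0 0" --pt "-1 0 0 0 0" --force 70

```text
time: 15.25
tool_pos: [0.4582, 0.006, 0.0072]
tcp_rot: [2.22, 2.22, 0.002]
wrist_force: [-0.2, 0.7, 6.3]
width: 0.43
grip_force: 69.7
```

Emit:
jog_arm --pt "-1 0 0 -10 0" --pt "-1 0 0 -30 0" --pt "-1 0 0 -30 0" --pt "-1 0 0 -30 0" --pt "-1 -2 8 0 0" --pt "-1 -4 20 0 0" --pt "-1 -6 28 0 0" --pt "-1 -6 28 0 0" --pt "-1 -6 28 0 0" --pt "-1 -6 28 0 0"

```text
time: 16.08
tool_pos: [0.5972, -0.0243, 0.1044]
tcp_rot: [-2.22, -2.22, 0.003]
wrist_force: [-0.2, -0.1, -4.0]
width: 0.428
grip_force: 71.3
```

Emit:
jog_arm --pt "-1 -6 28 0 0" --pt "-1 -4 20 0 0" --pt "-1 -1.6 11 0 0" --pt "-1 0 0 20 0" --pt "-1 0 0 30 0" --pt "-1 0 0 20 0" --pt "-1 0 0 8 0" --pt "-1 0 0 0 0" --pt "-1 0 0 0 0" --pt "-1 0 0 0 0"

```text
time: 16.92
tool_pos: [0.6567, -0.0357, 0.0286]
tcp_rot: [2.221, 2.221, 0.001]
wrist_force: [0.4, 0.1, -4.3]
width: 0.428
grip_force: 70.9
```

Emit:
jog_arm --pt "-1 0 0 3 0" --pt "-1 0 0 2 0" --pt "-1 0 0 1 0" --pt "-1 0 0 0.5 0" --pt "-1 0 0 0 0" --pt "-1 0 0 0 0" --pt "-1 0 0 0 0"

```text
time: 17.5
tool_pos: [0.6564, -0.0356, 0.0223]
tcp_rot: [2.221, 2.221, 0.0]
wrist_force: [-1.4, 1.4, 1.6]
width: 0.426
grip_force: 71.5
```

Emit:
jog_arm --pt "-1 0 0 0.4 0" --pt "-1 0 0 0 0" --pt "-1 0 0 0 0"

```text
time: 17.75
tool_pos: [0.6564, -0.0356, 0.0223]
tcp_rot: [2.221, 2.221, 0.0]
wrist_force: [-3.8, -0.0, 5.2]
width: 0.426
grip_force: 71.5
```

Emit:
jog_arm --pt "-0.1 0 0 0 0" --pt "0.05 0 0 0 0" --pt "0.2 0 0 0 0" --pt "0.5 0 0 0 0" --pt "0.5 0 0 0 0" --pt "0.5 0 0 -20 0" --pt "0.5 0 0 -40 0" --pt "0.5 0 0 -40 0" --pt "1 0 0 0 0" --pt "1 0 0 0 0"

```text
time: 18.58
tool_pos: [0.6595, -0.0359, 0.1258]
tcp_rot: [2.217, 2.217, 0.008]
wrist_force: [-0.3, -0.2, 0.3]
width: 0.993
grip_force: 0.0
```

```bash
python3 chk.py 7 2 .060
```

```text
[ 0.6595 -0.0359  0.1258]
scene knob top [ 0.6571 -0.0352  0.0744] d from pad mm [0.2 0.4] 152
   pad [0.6035 0.3833 0.015 ]
   pad [0.6398 0.1536 0.015 ]
   pad [0.6485 0.0594 0.015 ]
   pad [ 0.6658 -0.1296  0.015 ]
side knob top [ 0.6573 -0.0347  0.0743] d from pad mm [0.4 0.9] 126
   pad [0.6392 0.1535 0.015 ]
   pad [0.648  0.0589 0.015 ]
   pad [ 0.6626 -0.1334  0.015 ]
wrist knob top [ 0.6559 -0.0357  0.074 ] d from pad mm [-1.  -0.1] 1537
   pad [ 0.663  -0.1288  0.015 ]
   pad [ 0.6543 -0.0349  0.015 ]
   pad [0.6457 0.0594 0.015 ]
```

Weight l is centred on pad_3. Next is xl.

Emit:
jog_arm --pt "1 -10 -10 0 0" --pt "1 -20 -20 0 0" --pt "1 -27 -25 0 0" --pt "1 -30 -27 0 0" --pt "1 -30 -27 0 0" --pt "1 -30 -27 0 0" --pt "1 -30 -25 0 0" --pt "1 -25 -20 0 0" --pt "1 -15.1 -14.7 0 0" --pt "1 0 0 0 0"

```text
time: 19.57
tool_pos: [0.4556, -0.2547, 0.1193]
tcp_rot: [-2.223, -2.214, 0.004]
wrist_force: [1.1, 0.3, 0.1]
width: 1.002
grip_force: 0.0
```

Emit:
jog_arm --pt "1 0 0 0 0" --pt "1 0 0 10 0" --pt "1 0 0 0 0" --pt "1 0 0 0 0" --pt "1 0 0 0 0"

```text
time: 19.98
tool_pos: [0.4607, -0.2517, 0.1106]
tcp_rot: [-2.219, -2.222, 0.0]
wrist_force: [0.4, -0.7, 0.3]
width: 0.999
grip_force: 0.0
```

```bash
python3 near.py w8 .073
```

```text
tcp [ 0.4607 -0.2517  0.1106] knob [ 0.4591 -0.2577  0.0722] [0.0292 0.0296 0.0064] move tool x,y mm [-6.  -1.5] z 0.0728
```

View pics/w8.png

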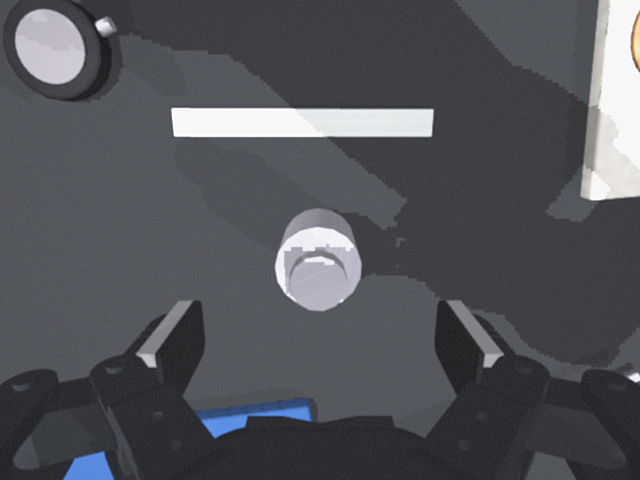

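The wrist picture shows xl at (318,265), centred between the fingers with nothing near them. The white bar is at (300,122) and the blue mat at (255,415).

Emit:
jog_arm --pt "1 -5 -1.1 0 0" --pt "1 0 0 20 0" --pt "1 0 0 30 0" --pt "1 0 0 30 0" --pt "1 0 0 15 0" --pt "1 0 0 6 0" --pt "1 0 0 0 0" --pt "1 0 0 0 0" --pt "1 0 0 0 0"

```text
time: 20.78
tool_pos: [0.4609, -0.2586, 0.0119]
tcp_rot: [2.219, 2.22, 0.001]
wrist_force: [0.2, -0.0, 0.3]
width: 1.0
grip_force: 0.0
```

Emit:
jog_arm --pt "0.7 0 0 0 0" --pt "0.4 0 0 0 0" --pt "0.2 0 0 0 0" --pt "0 0 0 0 0" --pt "-1 0 0 0 0" --pt "-1 0 0 0 0" --pt "-1 0 0 0 0" --pt "-1 0 0 0 0" --force 100

```text
time: 21.45
tool_pos: [0.4601, -0.2581, 0.0116]
tcp_rot: [2.22, 2.221, 0.0]
wrist_force: [-0.6, 0.6, 6.0]
width: 0.541
grip_force: 101.7
```

Emit:
jog_arm --pt "-1 0 0 -5 0" --pt "-1 0 0 -20 0" --pt "-1 0 0 -25 0" --pt "-1 0 0 -25 0" --pt "-1 0 0 -15 0" --pt "-1 7 10 0 0" --pt "-1 12 20 0 0" --pt "-1 15 25 0 0" --pt "-1 16 25 0 0" --pt "-1 16 25 0 0"

```text
time: 22.28
tool_pos: [0.5635, -0.1898, 0.0976]
tcp_rot: [-2.219, -2.218, 0.003]
wrist_force: [0.7, -0.2, -8.3]
width: 0.539
grip_force: 105.0
```

Emit:
jog_arm --pt "-1 16 25 0 0" --pt "-1 16 25 0 0" --pt "-1 15 25 0 0" --pt "-1 10 16 0 0" --pt "-1 4.7 9.9 0 0" --pt "-1 0 0 15 0" --pt "-1 0 0 25 0" --pt "-1 0 0 20 0" --pt "-1 0 0 8 0" --pt "-1 0 0 0 0"

```text
time: 23.12
tool_pos: [0.6612, -0.13, 0.0285]
tcp_rot: [-2.218, -2.216, 0.007]
wrist_force: [-0.7, -0.4, -8.3]
width: 0.54
grip_force: 104.5
```

Emit:
jog_arm --pt "-1 0 0 0 0" --pt "-1 0 0 0 0" --pt "-1 0 0 3 0" --pt "-1 0 0 2 0" --pt "-1 0 0 1 0" --pt "-1 0 0 0.5 0" --pt "-1 0 0 0 0" --pt "-1 0 0 0 0" --pt "-1 0 0 0 0"

```text
time: 23.87
tool_pos: [0.6654, -0.1302, 0.0267]
tcp_rot: [2.221, 2.221, -0.0]
wrist_force: [-5.0, -0.8, 2.2]
width: 0.542
grip_force: 105.5
```

Contact: the wrist force rose from −8 to +2 N. Release and retreat.

Emit:
jog_arm --pt "-1 0 0 0.3 0" --pt "-1 0 0 0 0" --pt "0.1 0 0 0 0" --pt "0.2 0 0 0 0" --pt "0.35 0 0 0 0" --pt "0.7 0 0 0 0" --pt "0.7 0 0 0 0" --pt "0.7 0 0 -20 0" --pt "0.7 0 0 -40 0" --pt "0.7 0 0 -40 0"

```text
time: 24.7
tool_pos: [0.6635, -0.1295, 0.1239]
tcp_rot: [-2.218, -2.218, 0.004]
wrist_force: [0.8, -0.7, 0.5]
width: 0.851
grip_force: 0.0
```

Emit:
jog_arm --pt "0.7 0 0 -30 0" --pt "0.7 -20 -20 -20 0" --pt "0.7 -20 -30 0 0" --pt "0.7 -20 -30 0 0" --pt "0.7 -20 -30 0 0" --pt "0.7 -10 -20 0 0" --pt "0.7 0 0 0 0" --pt "0.7 0 0 0 0" --pt "0.7 0 0 0 0" --pt "0.7 0 0 0 0"

```text
time: 25.53
tool_pos: [0.5365, -0.2197, 0.1758]
tcp_rot: [2.22, 2.222, 0.001]
wrist_force: [0.7, 0.2, -0.3]
width: 0.849
grip_force: 0.0
```

```bash
for a in "9 3 .073" "10 0 .038" "11 1 .049" "12 2 .060"; do python3 chk.py $a | grep knob; done
```

```text
scene knob top [ 0.6672 -0.1292  0.0873] d from pad mm [1.2 0.8] 213
side knob top [ 0.6662 -0.1274  0.0873] d from pad mm [0.2 2.6] 152
wrist knob top [ 0.6646 -0.1301  0.0874] d from pad mm [-1.4 -0.1] 2449
scene knob top [0.6383 0.1536 0.052 ] d from pad mm [-1.2  0.1] 79
side knob top [0.638  0.1537 0.0523] d from pad mm [-1.5  0.2] 100
scene knob top [0.6489 0.06   0.0634] d from pad mm [0.6 1. ] 114
side knob top [0.649  0.06   0.0635] d from pad mm [0.7 1. ] 109
scene knob top [ 0.6571 -0.0346  0.0744] d from pad mm [0.2 1. ] 147
side knob top [ 0.6576 -0.0348  0.0745] d from pad mm [0.7 0.8] 129
```

View pics/scene12.png

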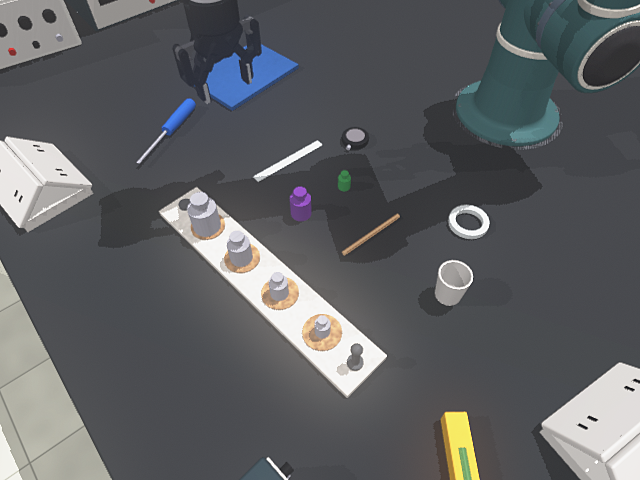

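The scene picture shows all four weights upright on their pads: s (322,327) next to the post (355,357), then m (279,287), l (239,252) and xl (203,215). The cup at (453,282) hasn't moved, and the gripper is clear of everything.

```bash
python3 -c "from workcell import bot; print(bot.finish_job())"
```

```text
the job is handed in; nothing more can be done
None
```

The job is handed in: all four weights stand upright on the pads in size order from the post, s, m, l, xl, each measured within about 2 mm of its pad's centre, and the cup was not touched.

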